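Click the storage-box lid shut all round

ROBOT

A 6-joint arm with a two-finger parallel gripper is mounted at the origin on the work surface. World frame = base frame: x ahead of the robot, y to its left, z up, the work surface at z = 0. Lengths are in m, angles in degrees, forces in N, time in s.
With the tool pointing down it reaches from about 0.25 to 0.725 m from the base axis. Payload 9.7 kg.
Tool frame: the origin (TCP) lies between the finger pads; the fingertips stand 11 mm ahead of it and the grasp point (between the pads) lies 8 mm behind it; z points along the fingers, y is the direction in which the jaws open and shut (so a half turn about z gives the same grasp; the last joint's range is limited). The gripper opens to 85 mm and grips with 20 to 120 N. Pads are 22 mm wide; open, the fingers measure 114 mm over their backs; the gripper's body (76 mm by 85 mm) begins 54 mm behind the grasp point. The pads swing forward as they close: fully open they stand 13 mm farther back than shut.
Start: joints at [67.093, 4.979, 10.078, 95.1, 0, 90], TCP at [0.214, 0.507, 0.242] pointing down, gripper open.
Joint ranges: [-179.16, 179.16], [-48.56, 103.87], [-65.8, 70.77], [-126.05, 130.52], [-82.76, 87.17], [-180, 180]. Speed limits (degrees/s): [127.2, 127.2, 147.25, 180, 180, 180].

INTERFACE

Orientations are given as [roll, pitch, yaw] about the fixed x, y, z axes, in that order (R = Rz(yaw) Ry(pitch) Rx(roll)).
In Python, from workcell import bot gives the robot as it stands.
- The arm moves only by the tool play_rows, never from a script. Its argument "targets" is a list of rows, each an object of numbers: "fingers": the gripper command: -1 is shut, 1 is fully open, values between are in proportion; "x", "y", "z": the shift along the tool's x, y, z in m; "wx", "wy", "wz": the turn, a rotation vector about the tool's x, y, z in degrees. In form: [{"fingers": .., "x": .., "y": .., "z": .., "wx": .., "wy": .., "wz": ..}, ...]. A call has 1 to 20 rows; each row is the pose to reach, as a shift and turn from the pose commanded when the call began, along the tool's axes at that moment; what a row does not reach only later rows make up. A row lasts 1/12 s, in which the tool goes at most 41.7 mm and 7.16 degrees, less where a joint would pass 70% of its speed; a pose out of reach is approached as far as the arm can. A call with a gripper value outside its range is refused whole. The fingers move at their own pace and stop on an object; "grip_force" is the grip in N (left out, the last holds). Time passes only in rows, so rows that repeat a pose let the fingers close. It gives the time, the measured TCP pose, the force and the opening at its end, in the units of the state.
- bot.get_obs(): the state, without advancing time (a new reading comes with each control period).
- bot.camera(name): name is "side" or "top"; returns (picture, depth): 384x512x3 uint8, blue, green, red; 384x512 float32, m along the optical axis (not along the pixel's ray), 0 where there is no reading.
- bot.get_calibration(name): a dict with "fx", "fy", "cx", "cy" (pixels), "camera_from_world" (4x4, takes a point from world to camera coordinates). Camera axes: x right, y down, z forward; pixel columns grow to the right and rows downward; lengths in m; the calibration is good to about 2 mm. A picture is of the moment at which its call begins. get_calibration takes no time and is no camera call.
- bot.job_done(): hands the job in, once; it reports no verdict.
Trained networks look in the newest picture that a camera, given by its name, has taken for a name from the list of things; names that differ only in an ending like _2 or _b are one class to them, and where a whole thing is asked for, a point or a joint stands for the part that bears it (a point fixed in the world has none). Each returns a list of dicts, best first, with "confidence" (0 to 1); they miss things now and then, are a little off and sometimes report something else, mostly with a low value. They report only what shows in the picture. A call takes as long as a camera call. They do not tell look-alikes from the thing itself.
- bot.look_for(query, camera): "extent" ([left, top, right, bottom] in pixels, round what is visible of it).
- bot.outline_of(query, camera): "region" (384x512 bool, what is visible of it) and "extent" ([left, top, right, bottom] in pixels, round what is visible of it).
- bot.place_of(query, camera): "point" ([row, column] in pixels: a listed point, or the origin of a listed thing).
The state is a dict: "time": time; "q": joint angles; "qd": joint speeds; "joint_efforts": joint torques, N m; "ee_pos": TCP position; "tcp_rot": TCP orientation; "wrist_force": force on the tool from outside, world axes, zero at the start; "torque": the same for the moment, N m; "opening": finger opening in m.
Only numpy, scipy, OpenCV 4.12 (cv2) and the standard library are available. Lean on these libraries where they do the work, as an engineer would, in place of code of your own. Each camera call takes 0.05 s, during which the arm holds its last target.

TASK

Snap the lid of the clear box of brass knobs shut: press down every raised blue section of its rim until all four sections have clicked down flush with the grey corners. Just press with the fingertips, without picking anything up: leave the box where it stands, leave the brass knob standing on the middle of the lid, and do not disturb the other things on the table.

Things in the scene. Friction and masses are not known exactly. Their poses are not given: they have to be found in the camera images.
- box: Clear plastic box of brass knobs (about 1.4 kg, loose on the table), snap-fit lid in place. Origin: centre of its underside, z up. Box 150 x 190 mm (x, y), lid 160 x 200 mm; top of the shut rim 90 mm above the origin. Rim, 28 mm wide: four fixed grey corners (30 x 30 mm) and between them four blue sections, hinged along the middle panel.
- lid_middle (a point): Centre of the lid's clear middle panel (104 mm in the box's x, 144 mm in y), on its top face, 86 mm above the box's origin, 4 mm lower than the shut rim.
- press_front (a point): Press point on top of the blue rim section on the box's -x side (138 mm long, 28 mm wide, 6 mm thick, white stripe): middle of its length, 9 mm in from its outer edge. Shut, it is 71 mm from the box's centre and 90 mm above the box's origin; about 6 mm higher when up. Moves with the section; x axis outward across the rim, z its top normal.
- rim_front (a joint): Angle of the -x rim section: 0 snapped shut, flush with the corners; about 0.32 rad up, outer edge 9 mm proud. Pressing down at the press point takes about 10 N; half way it snaps shut by itself and stays shut. Up at the start.
- press_back (a point): Press point on top of the blue rim section on the box's +x side (138 mm long, 28 mm wide, 6 mm thick, white stripe): middle of its length, 9 mm in from its outer edge. Shut, it is 71 mm from the box's centre and 90 mm above the box's origin; about 6 mm higher when up. Moves with the section; x axis outward across the rim, z its top normal.
- rim_back (a joint): Angle of the +x rim section: 0 snapped shut, flush with the corners; about 0.32 rad up, outer edge 9 mm proud. Pressing down at the press point takes about 10 N; half way it snaps shut by itself and stays shut. Up at the start.
- press_left (a point): Press point on top of the blue rim section on the box's +y side (98 mm long, 28 mm wide, 6 mm thick, white stripe): middle of its length, 9 mm in from its outer edge. Shut, it is 91 mm from the box's centre and 90 mm above the box's origin; about 6 mm higher when up. Moves with the section; x axis outward across the rim, z its top normal.
- rim_left (a joint): Angle of the +y rim section: 0 snapped shut, flush with the corners; about 0.32 rad up, outer edge 9 mm proud. Pressing down at the press point takes about 10 N; half way it snaps shut by itself and stays shut. Up at the start.
- press_right (a point): Press point on top of the blue rim section on the box's -y side (98 mm long, 28 mm wide, 6 mm thick, white stripe): middle of its length, 9 mm in from its outer edge. Shut, it is 91 mm from the box's centre and 90 mm above the box's origin; about 6 mm higher when up. Moves with the section; x axis outward across the rim, z its top normal.
- rim_right (a joint): Angle of the -y rim section: 0 snapped shut, flush with the corners; about 0.32 rad up, outer edge 9 mm proud. Pressing down at the press point takes about 10 N; half way it snaps shut by itself and stays shut. May be up or already shut at the start.
- brass_knob: Loose brass furniture knob, 30 mm across, 28 mm tall, 70 g, standing near the middle of the lid's clear panel; origin under its foot. It must stay standing there.
- wood_knob: Bystander: dark turned wooden drawer knob, 40 mm across, 43 mm tall, standing on the table close beside the box; origin under its foot
- bun_foot: Bystander: red-brown turned wooden bun foot, 48 mm across, 34 mm tall, standing on the table close beside the box; origin under its foot
- screw_jar: Bystander: glass screw jar with steel cap, 64 mm across, 85 mm tall; origin under its base
- screwdriver: Bystander: screwdriver lying on the table, origin on the table under its middle
- mallet: Bystander: wooden mallet lying on the table, origin on the table under it
- offcut: Bystander: hardwood offcut 150 x 45 x 30 mm lying flat; origin under its centre
Mind the look-alikes: they are no part of the job. What is shaped like the brass_knob but purple is not meant.

How it is judged:
By the outcome, as a careful person would: the job done as asked, in the order asked, and still so for the second after the job is handed in, with the robot touching nothing.
It also fails if it takes over 51 s, if anything falls off the work surface, if the arm or the gripper's body presses on something with over 40 N, if the wrist force passes 120 N, or if a joint passes its speed limit or range.

## Working session

There is one attempt and no reset: what is moved stays moved. The work goes in short steps, Python scripts to look and compute and a tool call to move; the robot and the scene stay as the last step left them, time stands still between calls to the robot, and variables do not carry over. Pictures are saved under pics/ and viewed, and the job is handed in when it is done.

Besides the shell and the picture viewer there is one more tool, called after "Request:" by a JSON object that holds its "op" and its "data". play_rows: Moves the arm, as the interface text tells. Its arguments: {"type":"object","properties":{"targets":{"type":"array","items":{"type":"object","properties":{"fingers":{"type":"number"},"x":{"type":"number"},"y":{"type":"number"},"z":{"type":"number"},"wx":{"type":"number"},"wy":{"type":"number"},"wz":{"type":"number"}}}},"grip_force":{"type":"number"}},"required":["targets"]}

```bash
mkdir -p pics; cat > h.py <<'E'
import numpy as np,cv2
from workcell import bot
def cal(n):
    c=bot.get_calibration(n); return c,np.array(c["camera_from_world"])
def world(n,r,c,d):
    k,T=cal(n); p=np.array([(c-k["cx"])/k["fx"]*d,(r-k["cy"])/k["fy"]*d,d,1]); return (np.linalg.inv(T)@p)[:3]
def onz(n,r,c,z):
    k,T=cal(n); Ti=np.linalg.inv(T); o=Ti[:3,3]; v=Ti[:3,:3]@np.array([(c-k["cx"])/k["fx"],(r-k["cy"])/k["fy"],1]); return o+v*(z-o[2])/v[2]
def pix(n,p):
    k,T=cal(n); q=T@np.append(p,1); return k["cx"]+k["fx"]*q[0]/q[2],k["cy"]+k["fy"]*q[1]/q[2]
E
python3 - <<'E'
from h import *
for n in("top","side"):
    im,d=bot.camera(n); cv2.imwrite(f"pics/{n}0.png",cv2.resize(im,(768,576))); np.save(n+"_d",d); np.save(n+"_i",im)
    for q in["press_front","press_back","press_left","press_right","lid_middle","brass_knob","box"]:
        for x in bot.place_of(q,n)[:2]:
            r,c=x["point"]; dd=d[int(r),int(c)]
            print(n,q,round(x["confidence"],2),np.round([r,c]),np.round(world(n,r,c,dd),4))
    print(np.round(np.linalg.inv(cal(n)[1])[:3,3],3))
print(bot.get_obs())
E
```

```text
top press_front 0.83 [235. 270.] [ 0.4615 -0.0247  0.0986]
top press_back 0.6 [185. 292.] [ 0.6    -0.0797  0.0966]
top press_back 0.54 [208. 284.] [ 0.5331 -0.0571  0.1155]
top press_left 0.51 [209. 283.] [ 0.5309 -0.055   0.1138]
top press_right 0.78 [221. 312.] [ 0.505  -0.1341  0.0903]
top brass_knob 0.45 [168. 291.] [ 0.6712 -0.0809  0.0075]
top brass_knob 0.42 [207. 281.] [ 0.5358 -0.051   0.1123]
top box 0.64 [215. 277.] [ 0.5181 -0.0413  0.0882]
[0.312 0.021 1.295]
side press_front 0.86 [211. 228.] [ 0.4735 -0.0299  0.0909]
side press_back 0.57 [223. 280.] [ 0.5959 -0.0902  0.0943]
side press_left 0.71 [188. 259.] [ 0.5822  0.1385 -0.0041]
side press_right 0.95 [244. 241.] [ 0.4937 -0.1337  0.0861]
side lid_middle 0.78 [217. 254.] [ 0.5352 -0.0618  0.0935]
side lid_middle 0.41 [292. 226.] [ 0.4474 -0.21    0.0094]
side brass_knob 0.56 [239. 306.] [ 0.6753 -0.0811  0.0036]
side box 0.74 [239. 252.] [ 0.5221 -0.1188  0.0825]
[ 0.445 -0.656  0.786]
{'time': 0.8, 'q': array([ 6.70929697e+01,  4.97802022e+00,  1.00780654e+01,  9.50993790e+01,
       -3.59231585e-04,  8.99989668e+01]), 'qd': array([-0.05423891, -0.07540251,  0.03235983,  0.04687755, -0.02459253,
        0.04734365]), 'joint_efforts': array([ 1.39345277e-03, -5.20039487e+01,  4.64846098e+01,  8.37870430e-04,
        1.83182510e-04, -7.40550320e-06]), 'ee_pos': array([0.21408013, 0.5066208 , 0.24229126]), 'tcp_rot': array([1.79999334e+02, 3.59243599e-04, 1.57094003e+02]), 'wrist_force': array([-0.42267776,  0.12714239, -0.52219514]), 'torque': array([-0.00694881, -0.04608224,  0.02544957]), 'opening': 0.08512261712559563}
```

```bash
python3 - <<'E'
import numpy as np,cv2
t=np.load("top_i.npy");s=np.load("side_i.npy")
cv2.imwrite("pics/t1.png",cv2.resize(t[130:290,190:390],(750,600),interpolation=cv2.INTER_CUBIC))
cv2.imwrite("pics/s1.png",cv2.resize(s[140:340,150:350],(600,600),interpolation=cv2.INTER_CUBIC))
E
```

```text
(no output)
```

View pics/top0.png

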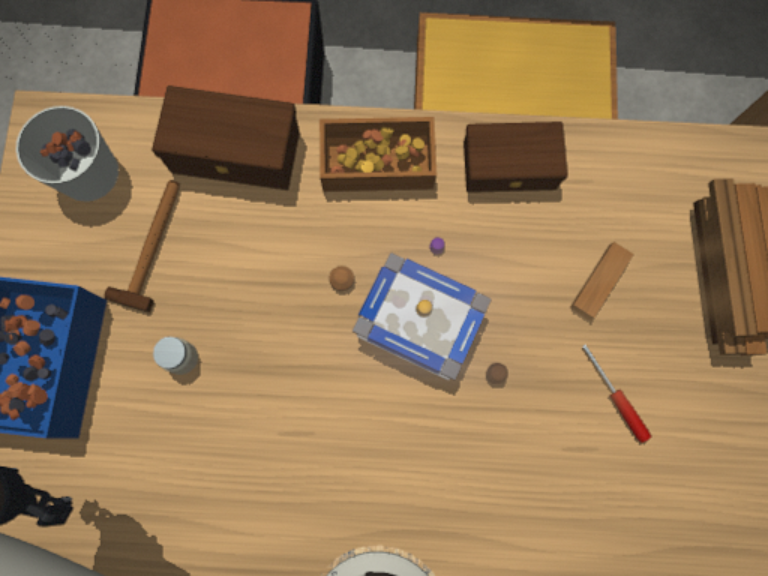

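View pics/side0.png

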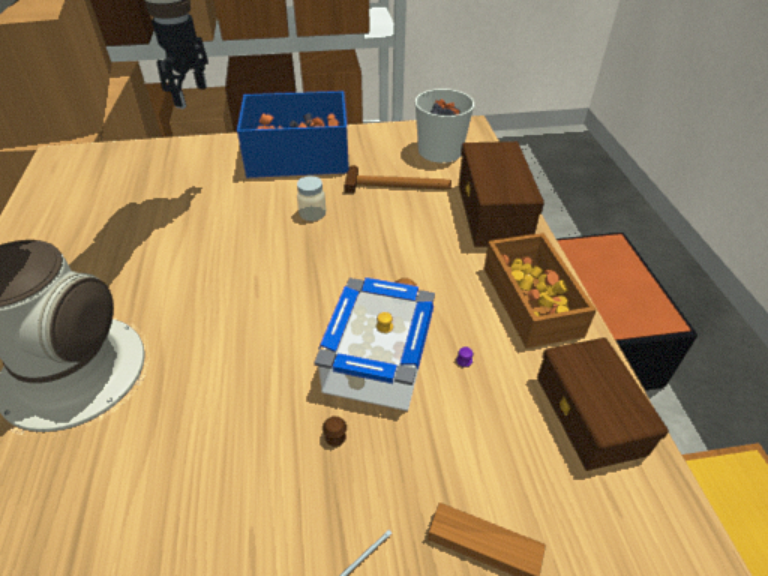

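```bash
ls pics
```

```text
s1.png
side0.png
t1.png
top0.png
```

View pics/t1.png

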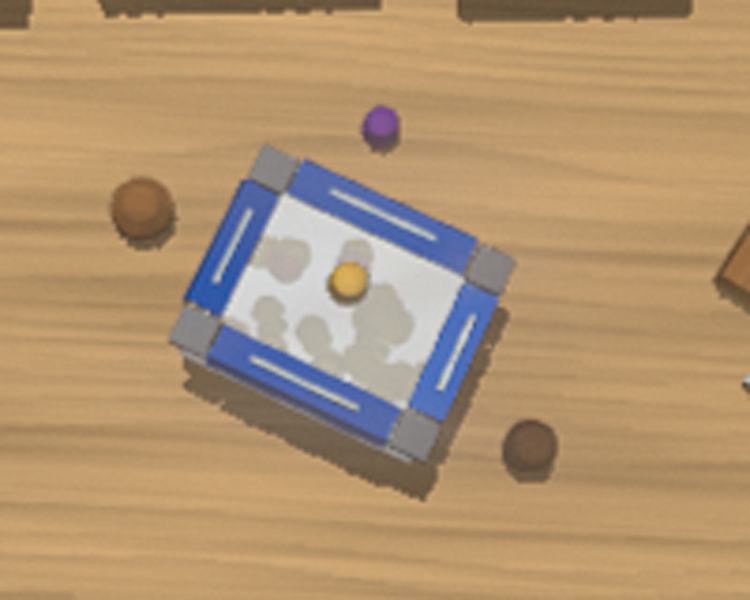

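View pics/s1.png

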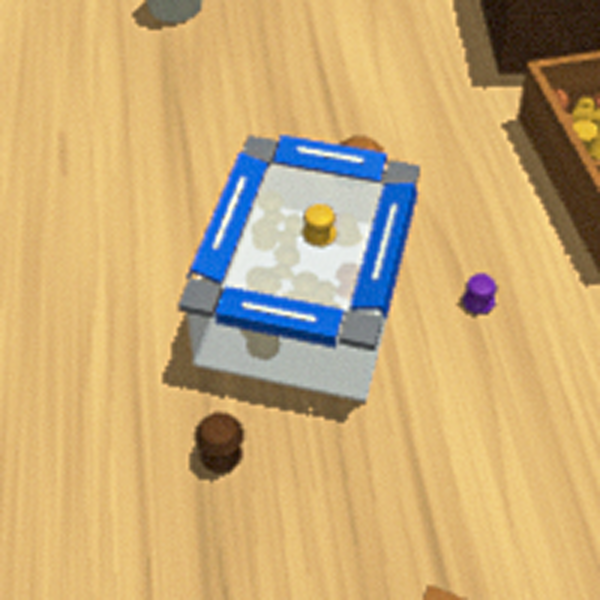

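```bash
python3 - <<'E'
from h import *
im=np.load("top_i.npy");d=np.load("top_d.npy")
hsv=cv2.cvtColor(im,cv2.COLOR_BGR2HSV)
# points of lid: z between .08 and .11 in region
k,T=cal("top");r,c=np.mgrid[160:260,225:340]
D=d[160:260,225:340];Ti=np.linalg.inv(T)
P=np.stack([(c-k["cx"])/k["fx"]*D,(r-k["cy"])/k["fy"]*D,D,np.ones_like(D)],-1)@Ti.T
Z=P[...,2];H=hsv[160:260,225:340]
m=(Z>.083)&(Z<.108)
n,l,st,_=cv2.connectedComponentsWithStats(m.astype(np.uint8))
b=1+np.argmax(st[1:,4]);m=l==b
xy=P[m][:,:2].astype(np.float32)*1000
print(st[b],cv2.minAreaRect(xy),xy.mean(0))
blue=m&(H[...,1]>130)&(H[...,0]>100)&(H[...,0]<130)
grey=m&(H[...,1]<90)
print(cv2.minAreaRect(P[blue][:,:2].astype(np.float32)*1000))
np.save("P",P);np.save("m",m)
E
```

```text
[  10    9   93   85 4254] ((532.7520141601562, -51.853294372558594), (202.4081268310547, 166.59275817871094), 67.35427856445312) [530.2667   -52.204205]
((533.66650390625, -50.919677734375), (200.4073944091797, 156.542236328125), 68.03065490722656)
```

```bash
cat > fit.py <<'E'
from h import *
def fit(n,box=None):
    im,d=bot.camera(n); hsv=cv2.cvtColor(im,cv2.COLOR_BGR2HSV)
    k,T=cal(n);r,c=np.mgrid[0:384,0:512];Ti=np.linalg.inv(T)
    P=np.stack([(c-k["cx"])/k["fx"]*d,(r-k["cy"])/k["fy"]*d,d,np.ones_like(d)],-1)@Ti.T
    P=P[...,:3]
    near=(np.hypot(P[...,0]-.53,P[...,1]+.052)<.15)&(P[...,2]>.075)&(P[...,2]<.11)
    if n=="top": H=(hsv[...,1]>110)&(hsv[...,0]>100)&(hsv[...,0]<130)
    blue=near&(hsv[...,1]>110)&(hsv[...,0]>100)&(hsv[...,0]<130)
    return im,P,near,blue,hsv
def secs(P,near,blue,C,yaw):
    a=np.radians(yaw);R=np.array([[np.cos(a),np.sin(a)],[-np.sin(a),np.cos(a)]])
    q=(P[...,:2]-C)@R.T
    out={}
    for nm,ax,sg,L,h in(("front",0,-1,50,52),("back",0,1,50,52),("left",1,1,35,72),("right",1,-1,35,72)):
        u=q[...,ax]*sg*1000;v=q[...,1-ax]*1000
        m=near&(abs(v)<L)&(u>h+5)&(u<h+27)
        A=np.c_[u[m]-h,v[m],np.ones(m.sum())];z=P[m][:,2]*1000
        for _ in range(3):
            s=np.linalg.lstsq(A,z,rcond=None)[0];e=abs(A@s-z);g=e<max(2,2*np.median(e));A,z=A[g],z[g]
        out[nm]=(len(z),round(float(s[0]),3),np.round(z.mean(),1),np.round(s[2],1))
    return out,q
E
python3 - <<'E'
from fit import *
for n in("top","side"):
    im,P,near,blue,hsv=fit(n)
    grey=near&(hsv[...,1]<80)&(hsv[...,2]<150)&(hsv[...,2]>70)
    o,q=secs(P,near,blue,np.array([.533,-.0515]),-22.3)
    print(n,o)
    for sx in(-1,1):
        for sy in(-1,1):
            m=grey&(abs(q[...,0]*sx-.066)<.022)&(abs(q[...,1]*sy-.086)<.022)
            print(sx,sy,m.sum(),np.round(np.median(P[m],0),4),np.round(q[m].mean(0),4))
    for qn in["brass_knob","wood_knob","bun_foot"]:
        for x in bot.place_of(qn,n)[:3]: print(qn,x["confidence"],x["point"])
E
```

```text
top {'front': (181, 0.258, np.float64(95.4), np.float64(91.4)), 'back': (216, 0.342, np.float64(95.4), np.float64(89.9)), 'left': (154, 0.211, np.float64(95.8), np.float64(92.6)), 'right': (137, -0.019, np.float64(90.0), np.float64(90.4))}
-1 -1 144 [ 0.4392 -0.1059  0.0895] [-0.0656 -0.0857]
-1 1 129 [0.505  0.0502 0.0902] [-0.0646  0.0832]
1 -1 123 [ 0.5602 -0.1556  0.0903] [ 0.0644 -0.0859]
1 1 114 [6.248e-01 4.000e-04 9.030e-02] [0.065 0.083]
brass_knob 0.57 [206.9, 281.5]
brass_knob 0.53 [169.1, 289.1]
brass_knob 0.16 [160.3, 101.8]
wood_knob 0.53 [247.3, 331.7]
bun_foot 0.57 [185.6, 229.0]
side {'front': (236, 0.333, np.float64(93.0), np.float64(87.8)), 'back': (214, 0.285, np.float64(93.7), np.float64(89.3)), 'left': (135, 0.268, np.float64(93.5), np.float64(89.6)), 'right': (191, 0.003, np.float64(88.3), np.float64(88.3))}
-1 -1 134 [ 0.4386 -0.1092  0.088 ] [-0.0656 -0.0885]
-1 1 68 [0.5064 0.0491 0.088 ] [-0.0634  0.0828]
1 -1 146 [ 0.5589 -0.1595  0.0878] [ 0.0643 -0.0894]
1 1 76 [6.234e-01 6.000e-04 8.790e-02] [0.0639 0.083 ]
brass_knob 0.68 [238.6, 307.1]
brass_knob 0.65 [218.5, 256.3]
brass_knob 0.56 [240.4, 250.6]
wood_knob 0.59 [291.2, 224.3]
bun_foot 0.63 [194.6, 267.9]
bun_foot 0.43 [239.6, 242.0]
```

Request:
{"op": "play_rows", "data": {"targets": [{"fingers":-1,"x":-0.03,"y":-0.018,"z":0},{"fingers":-1,"x":-0.06,"y":-0.036,"z":0},{"fingers":-1,"x":-0.09,"y":-0.053,"z":0},{"fingers":-1,"x":-0.12,"y":-0.071,"z":0},{"fingers":-1,"x":-0.15,"y":-0.089,"z":0},{"fingers":-1,"x":-0.18,"y":-0.106,"z":0},{"fingers":-1,"x":-0.21,"y":-0.124,"z":0},{"fingers":-1,"x":-0.24,"y":-0.142,"z":0},{"fingers":-1,"x":-0.27,"y":-0.159,"z":0},{"fingers":-1,"x":-0.3,"y":-0.177,"z":0},{"fingers":-1,"x":-0.33,"y":-0.195,"z":0},{"fingers":-1,"x":-0.36,"y":-0.212,"z":0.01},{"fingers":-1,"x":-0.39,"y":-0.23,"z":0.02},{"fingers":-1,"x":-0.42,"y":-0.248,"z":0.03},{"fingers":-1,"x":-0.45,"y":-0.265,"z":0.045},{"fingers":-1,"x":-0.48,"y":-0.283,"z":0.06},{"fingers":-1,"x":-0.5,"y":-0.295,"z":0.075},{"fingers":-1,"x":-0.511,"y":-0.301,"z":0.08},{"fingers":-1,"x":-0.511,"y":-0.301,"z":0.08},{"fingers":-1,"x":-0.511,"y":-0.301,"z":0.08}]}}

```text
$.targets[0]: bad value
```

Request:
{"op": "play_rows", "data": {"targets": [{"fingers":-1,"x":-0.03,"y":-0.018,"z":0,"wx":0,"wy":0,"wz":0},{"fingers":-1,"x":-0.06,"y":-0.036,"z":0,"wx":0,"wy":0,"wz":0},{"fingers":-1,"x":-0.09,"y":-0.053,"z":0,"wx":0,"wy":0,"wz":0},{"fingers":-1,"x":-0.12,"y":-0.071,"z":0,"wx":0,"wy":0,"wz":0},{"fingers":-1,"x":-0.15,"y":-0.089,"z":0,"wx":0,"wy":0,"wz":0},{"fingers":-1,"x":-0.18,"y":-0.106,"z":0,"wx":0,"wy":0,"wz":0},{"fingers":-1,"x":-0.21,"y":-0.124,"z":0,"wx":0,"wy":0,"wz":0},{"fingers":-1,"x":-0.24,"y":-0.142,"z":0,"wx":0,"wy":0,"wz":0},{"fingers":-1,"x":-0.27,"y":-0.159,"z":0,"wx":0,"wy":0,"wz":0},{"fingers":-1,"x":-0.3,"y":-0.177,"z":0,"wx":0,"wy":0,"wz":0},{"fingers":-1,"x":-0.33,"y":-0.195,"z":0,"wx":0,"wy":0,"wz":0},{"fingers":-1,"x":-0.36,"y":-0.212,"z":0.01,"wx":0,"wy":0,"wz":0},{"fingers":-1,"x":-0.39,"y":-0.23,"z":0.02,"wx":0,"wy":0,"wz":0},{"fingers":-1,"x":-0.42,"y":-0.248,"z":0.03,"wx":0,"wy":0,"wz":0},{"fingers":-1,"x":-0.45,"y":-0.265,"z":0.045,"wx":0,"wy":0,"wz":0},{"fingers":-1,"x":-0.48,"y":-0.283,"z":0.06,"wx":0,"wy":0,"wz":0},{"fingers":-1,"x":-0.5,"y":-0.295,"z":0.075,"wx":0,"wy":0,"wz":0},{"fingers":-1,"x":-0.511,"y":-0.301,"z":0.08,"wx":0,"wy":0,"wz":0},{"fingers":-1,"x":-0.511,"y":-0.301,"z":0.08,"wx":0,"wy":0,"wz":0},{"fingers":-1,"x":-0.511,"y":-0.301,"z":0.08,"wx":0,"wy":0,"wz":0}]}}

```text
time: 2.87
ee_pos: [0.5674, 0.0305, 0.1623]
tcp_rot: [-180.0, -0.0, 157.0]
wrist_force: [0.5, 0.7, 0.6]
opening: -0.0002
```

```bash
python3 - <<'E'
from h import *
t=bot.camera("top")[0];s=bot.camera("side")[0]
o=np.hstack([cv2.resize(t[150:270,200:320],(400,400)),cv2.resize(s[120:280,170:330],(400,400))])
cv2.imwrite("pics/a1.png",o)
E
```

```text
(no output)
```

View pics/a1.png

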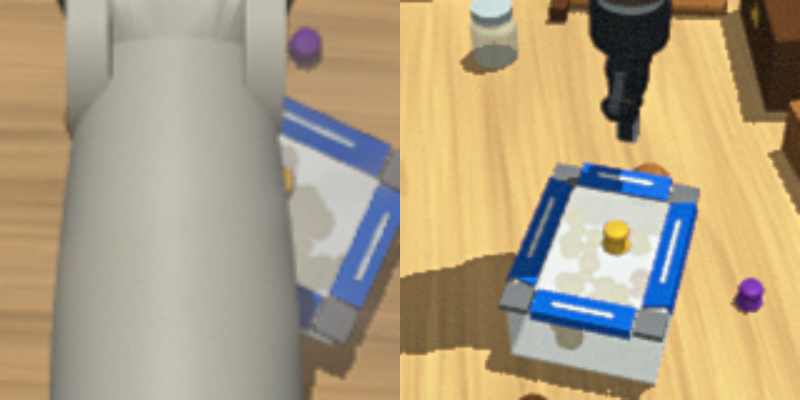

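Request:
{"op": "play_rows", "data": {"targets": [{"fingers":-1,"x":0,"y":0,"z":0.025,"wx":0,"wy":0,"wz":0},{"fingers":-1,"x":0,"y":0,"z":0.042,"wx":0,"wy":0,"wz":0},{"fingers":-1,"x":0,"y":0,"z":0.048,"wx":0,"wy":0,"wz":0},{"fingers":-1,"x":0,"y":0,"z":0.05,"wx":0,"wy":0,"wz":0},{"fingers":-1,"x":0,"y":0,"z":0.052,"wx":0,"wy":0,"wz":0},{"fingers":-1,"x":0,"y":0,"z":0.054,"wx":0,"wy":0,"wz":0},{"fingers":-1,"x":0,"y":0,"z":0.055,"wx":0,"wy":0,"wz":0},{"fingers":-1,"x":0,"y":0,"z":0.056,"wx":0,"wy":0,"wz":0},{"fingers":-1,"x":0,"y":0,"z":0.057,"wx":0,"wy":0,"wz":0}]}}

```text
time: 3.72
ee_pos: [0.5683, 0.0309, 0.1068]
tcp_rot: [179.9, 0.1, 157.1]
wrist_force: [-0.8, 1.9, 4.2]
opening: -0.0002
```

Request:
{"op": "play_rows", "data": {"targets": [{"fingers":-1,"x":0,"y":0,"z":0.001,"wx":0,"wy":0,"wz":0},{"fingers":-1,"x":0,"y":0,"z":0.002,"wx":0,"wy":0,"wz":0},{"fingers":-1,"x":0,"y":0,"z":0.003,"wx":0,"wy":0,"wz":0},{"fingers":-1,"x":0,"y":0,"z":0.004,"wx":0,"wy":0,"wz":0},{"fingers":-1,"x":0,"y":0,"z":0.004,"wx":0,"wy":0,"wz":0}]}}

```text
time: 4.13
ee_pos: [0.5675, 0.0303, 0.1011]
tcp_rot: [-180.0, -0.0, 157.1]
wrist_force: [-0.6, -1.0, -0.5]
opening: -0.0002
```

Request:
{"op": "play_rows", "data": {"targets": [{"fingers":-1,"x":0,"y":0,"z":0.001,"wx":0,"wy":0,"wz":0},{"fingers":-1,"x":0,"y":0,"z":0.002,"wx":0,"wy":0,"wz":0},{"fingers":-1,"x":0,"y":0,"z":0.002,"wx":0,"wy":0,"wz":0}]}}

```text
time: 4.38
ee_pos: [0.5676, 0.0303, 0.1009]
tcp_rot: [180.0, 0.1, 157.1]
wrist_force: [-6.0, 0.0, 12.9]
opening: -0.0001
```

```bash
python3 - <<'E'
from fit import *
im,P,near,blue,hsv=fit("side")
print(secs(P,near,blue,np.array([.532,-.0535]),-22.8)[0])
cv2.imwrite("pics/a2.png",cv2.resize(im[120:280,170:330],(600,600)))
E
```

```text
{'front': (227, 0.337, np.float64(93.2), np.float64(87.8)), 'back': (223, 0.305, np.float64(93.6), np.float64(88.8)), 'left': (104, -0.013, np.float64(88.1), np.float64(88.3)), 'right': (185, -0.046, np.float64(88.0), np.float64(88.7))}
```

View pics/a2.png

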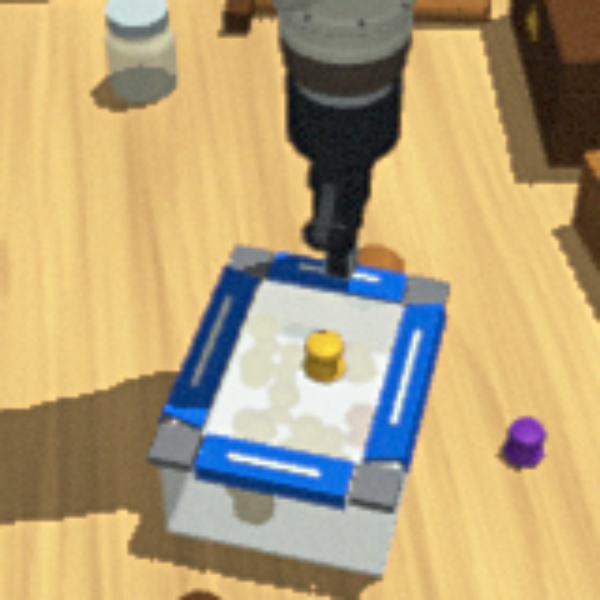

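Request:
{"op": "play_rows", "data": {"targets": [{"fingers":-1,"x":0,"y":0,"z":-0.015,"wx":0,"wy":0,"wz":0},{"fingers":-1,"x":0,"y":0,"z":-0.04,"wx":0,"wy":0,"wz":0},{"fingers":-1,"x":0,"y":0,"z":-0.062,"wx":0,"wy":0,"wz":0},{"fingers":-1,"x":-0.018,"y":-0.023,"z":-0.062,"wx":0,"wy":0,"wz":0},{"fingers":-1,"x":-0.036,"y":-0.046,"z":-0.062,"wx":0,"wy":0,"wz":0},{"fingers":-1,"x":-0.054,"y":-0.069,"z":-0.062,"wx":0,"wy":0,"wz":0},{"fingers":-1,"x":-0.071,"y":-0.091,"z":-0.06,"wx":0,"wy":0,"wz":0},{"fingers":-1,"x":-0.071,"y":-0.091,"z":-0.05,"wx":0,"wy":0,"wz":0},{"fingers":-1,"x":-0.071,"y":-0.091,"z":-0.03,"wx":0,"wy":0,"wz":0},{"fingers":-1,"x":-0.071,"y":-0.091,"z":-0.015,"wx":0,"wy":0,"wz":0},{"fingers":-1,"x":-0.071,"y":-0.091,"z":-0.01,"wx":0,"wy":0,"wz":0},{"fingers":-1,"x":-0.071,"y":-0.091,"z":-0.008,"wx":0,"wy":0,"wz":0},{"fingers":-1,"x":-0.071,"y":-0.091,"z":-0.006,"wx":0,"wy":0,"wz":0},{"fingers":-1,"x":-0.071,"y":-0.091,"z":-0.005,"wx":0,"wy":0,"wz":0},{"fingers":-1,"x":-0.071,"y":-0.091,"z":-0.004,"wx":0,"wy":0,"wz":0},{"fingers":-1,"x":-0.071,"y":-0.091,"z":-0.003,"wx":0,"wy":0,"wz":0},{"fingers":-1,"x":-0.071,"y":-0.091,"z":-0.002,"wx":0,"wy":0,"wz":0},{"fingers":-1,"x":-0.071,"y":-0.091,"z":-0.001,"wx":0,"wy":0,"wz":0},{"fingers":-1,"x":-0.071,"y":-0.091,"z":0,"wx":0,"wy":0,"wz":0},{"fingers":-1,"x":-0.071,"y":-0.091,"z":0,"wx":0,"wy":0,"wz":0}]}}

```text
time: 6.1
ee_pos: [0.5977, -0.0809, 0.1009]
tcp_rot: [180.0, 0.1, 157.1]
wrist_force: [-3.5, 0.9, 10.3]
opening: 0.0004
```

```bash
python3 - <<'E'
from fit import *
im,P,near,blue,hsv=fit("side")
print(secs(P,near,blue,np.array([.532,-.0535]),-22.8)[0])
cv2.imwrite("pics/a3.png",cv2.resize(im[120:280,170:330],(600,600)))
E
```

```text
{'front': (243, 0.332, np.float64(93.2), np.float64(87.9)), 'back': (102, 0.004, np.float64(88.2), np.float64(88.8)), 'left': (121, 0.011, np.float64(88.1), np.float64(87.9)), 'right': (186, -0.04, np.float64(88.2), np.float64(88.8))}
```

View pics/a3.png

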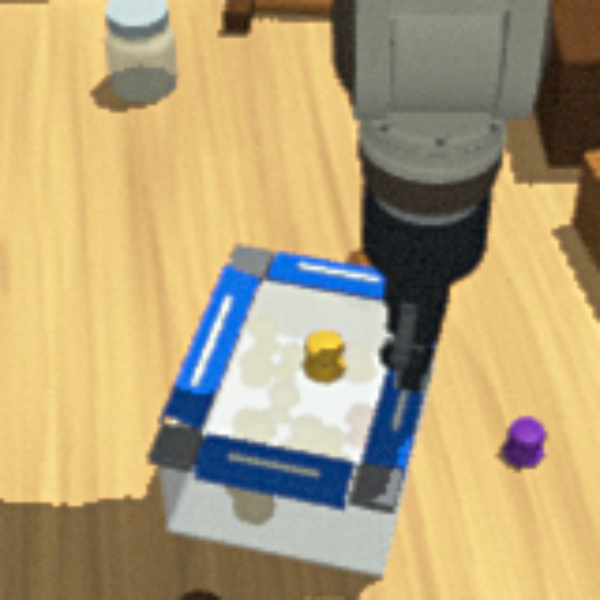

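Request:
{"op": "play_rows", "data": {"targets": [{"fingers":-1,"x":0,"y":0,"z":-0.015,"wx":0,"wy":0,"wz":0},{"fingers":-1,"x":0,"y":0,"z":-0.045,"wx":0,"wy":0,"wz":0},{"fingers":-1,"x":0,"y":0,"z":-0.075,"wx":0,"wy":0,"wz":0},{"fingers":-1,"x":0.02,"y":0,"z":-0.09,"wx":0,"wy":0,"wz":0},{"fingers":-1,"x":0.05,"y":0,"z":-0.09,"wx":0,"wy":0,"wz":0},{"fingers":-1,"x":0.08,"y":0,"z":-0.09,"wx":0,"wy":0,"wz":0},{"fingers":-1,"x":0.11,"y":0,"z":-0.09,"wx":0,"wy":0,"wz":0},{"fingers":-1,"x":0.135,"y":0,"z":-0.08,"wx":0,"wy":0,"wz":0},{"fingers":-1,"x":0.142,"y":0,"z":-0.06,"wx":0,"wy":0,"wz":0},{"fingers":-1,"x":0.142,"y":0,"z":-0.035,"wx":0,"wy":0,"wz":0},{"fingers":-1,"x":0.142,"y":0,"z":-0.016,"wx":0,"wy":0,"wz":0},{"fingers":-1,"x":0.142,"y":0,"z":-0.01,"wx":0,"wy":0,"wz":0},{"fingers":-1,"x":0.142,"y":0,"z":-0.008,"wx":0,"wy":0,"wz":0},{"fingers":-1,"x":0.142,"y":0,"z":-0.006,"wx":0,"wy":0,"wz":0},{"fingers":-1,"x":0.142,"y":0,"z":-0.004,"wx":0,"wy":0,"wz":0},{"fingers":-1,"x":0.142,"y":0,"z":-0.003,"wx":0,"wy":0,"wz":0},{"fingers":-1,"x":0.142,"y":0,"z":-0.002,"wx":0,"wy":0,"wz":0},{"fingers":-1,"x":0.142,"y":0,"z":-0.001,"wx":0,"wy":0,"wz":0},{"fingers":-1,"x":0.142,"y":0,"z":0,"wx":0,"wy":0,"wz":0},{"fingers":-1,"x":0.142,"y":0,"z":0,"wx":0,"wy":0,"wz":0}]}}

```text
time: 7.82
ee_pos: [0.4672, -0.0258, 0.1009]
tcp_rot: [180.0, 0.1, 157.1]
wrist_force: [-3.1, 0.6, 10.2]
opening: 0.0002
```

```bash
python3 - <<'E'
from fit import *
im,P,near,blue,hsv=fit("side")
print(secs(P,near,blue,np.array([.532,-.0535]),-22.8)[0])
cv2.imwrite("pics/a4.png",cv2.resize(im[120:280,170:330],(600,600)))
E
```

```text
{'front': (152, 0.014, np.float64(88.1), np.float64(88.0)), 'back': (231, -0.048, np.float64(88.1), np.float64(88.9)), 'left': (133, 0.004, np.float64(88.1), np.float64(88.0)), 'right': (182, -0.021, np.float64(88.2), np.float64(88.5))}
```

View pics/a4.png

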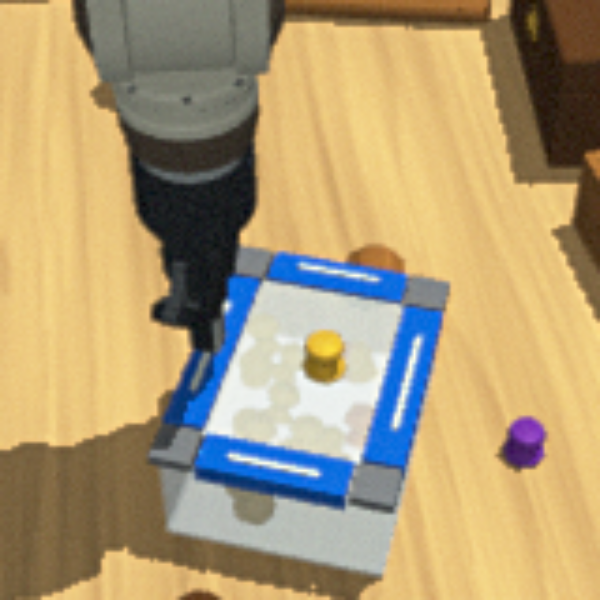

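Request:
{"op": "play_rows", "data": {"targets": [{"fingers":-1,"x":0,"y":0,"z":-0.015,"wx":0,"wy":0,"wz":0},{"fingers":-1,"x":0,"y":0,"z":-0.045,"wx":0,"wy":0,"wz":0},{"fingers":-1,"x":0,"y":0,"z":-0.075,"wx":0,"wy":0,"wz":0},{"fingers":-1,"x":0,"y":0,"z":-0.105,"wx":0,"wy":0,"wz":0},{"fingers":-1,"x":0.02,"y":0.02,"z":-0.12,"wx":0,"wy":0,"wz":0},{"fingers":-1,"x":0.04,"y":0.04,"z":-0.12,"wx":0,"wy":0,"wz":0},{"fingers":-1,"x":0.06,"y":0.06,"z":-0.12,"wx":0,"wy":0,"wz":0},{"fingers":-1,"x":0.08,"y":0.08,"z":-0.12,"wx":0,"wy":0,"wz":0},{"fingers":-1,"x":0.1,"y":0.1,"z":-0.12,"wx":0,"wy":0,"wz":0},{"fingers":-1,"x":0.11,"y":0.12,"z":-0.12,"wx":0,"wy":0,"wz":0},{"fingers":-1,"x":0.12,"y":0.145,"z":-0.12,"wx":0,"wy":0,"wz":0},{"fingers":-1,"x":0.13,"y":0.17,"z":-0.12,"wx":0,"wy":0,"wz":0},{"fingers":-1,"x":0.13,"y":0.19,"z":-0.12,"wx":0,"wy":0,"wz":0},{"fingers":-1,"x":0.13,"y":0.2,"z":-0.12,"wx":0,"wy":0,"wz":0},{"fingers":-1,"x":0.13,"y":0.2,"z":-0.12,"wx":0,"wy":0,"wz":0}]}}

```text
time: 9.12
ee_pos: [0.4253, 0.2104, 0.2189]
tcp_rot: [-180.0, -0.0, 157.2]
wrist_force: [-0.5, -0.2, -1.1]
opening: -0.0
```

```bash
python3 - <<'E'
from fit import *
for n in("top","side"):
    im,P,near,blue,hsv=fit(n)
    print(secs(P,near,blue,np.array([.532,-.0535]),-22.8)[0])
    if n=="top": o=cv2.resize(im[150:270,220:340],(400,400))
    else: o=np.hstack([o,cv2.resize(im[140:300,170:330],(400,400))])
    i0=np.load(n+"_i.npy"); df=cv2.absdiff(im,i0).max(2)
    for q in["wood_knob","bun_foot","screw_jar"]:
        for x in bot.look_for(q,n)[:1]: print(n,q,x)
cv2.imwrite("pics/a5.png",o)
E
```

```text
{'front': (228, -0.021, np.float64(90.6), np.float64(90.9)), 'back': (189, -0.004, np.float64(90.4), np.float64(90.5)), 'left': (152, 0.04, np.float64(90.3), np.float64(89.7)), 'right': (136, -0.006, np.float64(90.4), np.float64(90.5))}
top wood_knob {'extent': [382.5, 162.9, 421.4, 217.0], 'confidence': 0.63}
top bun_foot {'extent': [223.8, 178.1, 238.1, 198.6], 'confidence': 0.74}
{'front': (222, 0.006, np.float64(88.1), np.float64(88.1)), 'back': (220, -0.033, np.float64(88.1), np.float64(88.6)), 'left': (132, -0.001, np.float64(88.1), np.float64(88.1)), 'right': (186, -0.047, np.float64(88.1), np.float64(88.8))}
side wood_knob {'extent': [214.8, 278.3, 231.9, 297.7], 'confidence': 0.53}
side bun_foot {'extent': [263.4, 181.5, 280.8, 189.8], 'confidence': 0.38}
side screw_jar {'extent': [199.7, 118.0, 218.0, 146.4], 'confidence': 0.67}
```

View pics/a5.png

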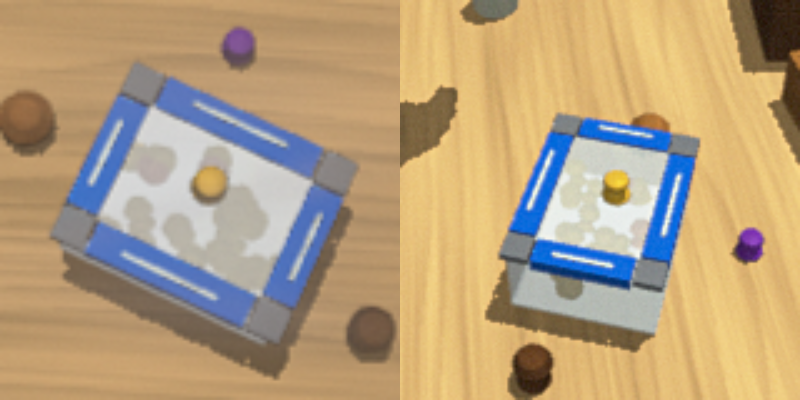

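All four blue sections are flush with the grey corners. The brass knob is standing, and the box and its neighbours are where they were.

```bash
python3 - <<'E'
from h import *
print(bot.job_done())
E
```

```text
the job is handed in; nothing more can be done
None
```

The lid is snapped shut. With the gripper shut, I pressed the raised left (+y), back (+x) and front (-x) rim sections down with the fingertips. The right (-y) section was already shut at the start, so I left it alone.

- **Rim:** the last depth checks from both cameras show all four sections level with each other to within 1 mm. They are essentially flat, with slopes within about 0.05, against 0.21–0.34 for the raised sections at the start.
- **Height offset:** the side camera reads every rim height about 2 mm lower than the top camera, 88 mm against 90 mm. It did so from the start, and it is within the calibration error.
- **Surroundings:** in the last pictures the brass knob still stands on the middle panel. The box and the things beside it look unmoved.
- **Failed check:** in the last top picture the network marked the offcut as the wood knob and did not find the screw jar. The side camera found both in their places. I did not re-measure the mallet, screwdriver or offcut; the arm passed well above everything on its way.
- **Forces and time:** the highest wrist force I read was about 14 N. The arm was clear of everything at hand-in, a little after 9 s.

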